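# Feed the assembly carriage on by one turn of the hand wheel

## Task

Feed the carriage with the row of housings on by one place: gently push the hand wheel round by its upright handle with the fingertips, clockwise seen from above, through exactly one full turn, so that the handle ends where it started. Only push the handle, never pinch it, and do not push on the rim, the spokes or the carriage. Leave everything else on the bench where it stands.

Things in the scene. Friction and masses are not known exactly. Their poses are not given: they have to be found in the camera images.
- wheel (a joint): Turn of the hand wheel, rad: grows as it is turned clockwise seen from above, 2 pi per turn; starts anywhere from -2.8 to 2.8, end stops at -3.5 and 12.5. Friction about 0.3 N m (4 to 5 N at the handle); it stays where it is left, without coasting. Its upright axis goes through wheel_center.
- wheel_center (a point): Centre of the steel hand wheel, on its upright axis in the rim's plane, 115 mm above the table. The wheel lies level on a grey gearbox 120 mm square: rim 168 mm in outer diameter, 16 mm thick (top 123 mm above the table), three spokes, hub 44 mm across, its top 134 mm above the table. Axes of the fixture, which is fixed to the table: its rail leads away along -y.
- handle_mid (a point): Middle of the black upright round handle (20 to 24 mm in diameter) that stands on the rim at the end of one spoke, its axis 70 mm from the wheel's axis. The grip runs from 126 to 180 mm above the table; this point is on its axis, 153 mm above the table. It travels round with the wheel.
- handle: The same upright handle; a sleeve that spins freely on its pin. Its origin is at the handle's foot, 116 mm above the table on the handle's axis.
- carriage: Aluminium carriage, 100 x 150 mm, on a rail beside the gearbox, with a row of four dark-topped grey housings, 40 mm apart, fixed on it; top under 70 mm above the table. The rail ends 420 mm from the wheel's axis. Geared to the wheel: one clockwise turn feeds it 40 mm away from the gearbox. Origin at the centre of its underside.
- fixture: The whole fixture (gearbox, rail, carriage, wheel), fixed to the table; its origin is on the table under the wheel's axis, its rail leads away along its -y axis.
- cup: Bystander: white plastic cup, open, 76 mm across and 95 mm tall. Origin at the centre of its underside.
- glue: Bystander: small white plastic bottle with a black cap, 36 mm across and 100 mm tall. Origin at the centre of its underside.
- driver: Bystander: screwdriver lying flat, 190 mm long; origin under it, about the middle of its length.
- tray: Bystander: clear plastic tray, 160 x 110 x 35 mm. Origin at the centre of its underside.
- carton: Bystander: small cardboard box, 90 x 70 x 60 mm. Origin at the centre of its underside.
- roll: Bystander: grey plastic disc standing on its flat side, 70 mm across and 35 mm tall. Origin at the centre of its underside.
- pot: Bystander: low grey plastic pot, open, 68 mm across and 50 mm tall. Origin at the centre of its underside.

How it is judged:
By the outcome, as a careful person would: the job done as asked, in the order asked, and still so for the second after the job is handed in, with the robot touching nothing.
It also fails if it takes over 48 s, if anything falls off the work surface, if the arm or the gripper's body presses on something with over 40 N, if the wrist force passes 120 N, or if a joint passes its speed limit or range.

## Robot

A 7-joint arm with a two-finger parallel gripper is mounted at the origin on the work surface. World frame = base frame: x ahead of the robot, y to its left, z up, the work surface at z = 0. Lengths are in m, angles in rad, forces in N, time in s.
With the tool pointing down it reaches from about 0.4 to 0.85 m from the base axis. Payload 10.4 kg.
Tool frame: the origin (TCP) lies on the centre line of the jaws, within the pads' length; the fingertips stand 11 mm ahead of it and the grasp point (between the pads) lies 8 mm behind it (manip.finger_overhang is the distance from the TCP to the fingertips, in m); z points along the fingers, y is the line along which they close (so a half turn about z gives the same grasp; the last joint's range is limited). The gripper opens to 85 mm and grips with 20 to 120 N. Pads are 22 mm wide; open, the fingers measure 114 mm over their backs; the gripper's body (76 mm by 85 mm) begins 54 mm behind the grasp point. The pads swing forward as they close: fully open they stand 13 mm farther back than shut.
Start: joints at [1.196, 0.332, -0.065, 1.46, 0.022, 1.35, -0.088], TCP at [0.215, -0.587, 0.242] pointing down, gripper open.
Joint ranges: [-2.6, 2.6], [-0.5, 2.12], [-1.47, 1.34], [0.16, 2.42], [-1.27, 4.41], [0.06, 2.06], [-2.6, 2.6]. Speed limits (rad/s): [2.22, 2.22, 2.79, 2.79, 3.14, 3.14, 3.14].

## Interface

Orientations are given as a unit quaternion [x, y, z, w].
In Python, from workcell import manip, imaging, workorder gives the robot as it stands.
- The arm moves only by the tool jog_arm, never from a script. Its argument "deltas" is a list of rows, each an object with "gripper": the opening, from 0 (shut) to 1 (fully open); "offset": the shift along the tool's x, y, z in m, a list of three; "rotation": the turn, a rotation vector about the tool's x, y, z in degrees, a list of three. In form: [{"gripper": gripper, "offset": [tx, ty, tz], "rotation": [ax, ay, az]}, ...]. A call has 1 to 20 rows; each row shifts and turns the commanded pose from where the row before left it, along the tool's axes as they then stand; what a row does not reach is not made up. A row lasts 1/10 s, in which the tool goes at most 50 mm and 8.59 degrees, less where a joint would pass 70% of its speed; a pose out of reach is approached as far as the arm can. A call with a gripper value outside its range is refused whole. The fingers move at their own pace and stop on an object; "newtons" is the grip in N (left out, the last holds). Time passes only in rows, so rows that do not move let the fingers close. It gives the time, the measured TCP pose, the force, the opening and the grip force at its end, in the units of the state.
- manip.get_obs(): the state, without advancing time (a new reading comes with each control period).
- imaging.camera(name): name is "side" or "top" or "wrist"; returns the picture (384x512x3 uint8, blue, green, red); there is no depth.
- imaging.camera_model(name): a dict with "camera_matrix" (3x3 intrinsics, pixels), "world_to_cam" (4x4, takes a point from world to camera coordinates); the wrist camera has in their place "hand_eye" (4x4, takes a point from camera to tool coordinates, whose origin is the TCP and whose axes are the flange's). Camera axes: x right, y up, looking along -z (the intrinsics and any distortion apply to the point x, -y, -z); pixel columns grow to the right and rows downward; lengths in m; the calibration is good to about 2 mm. A picture is of the moment at which its call begins: read the wrist's pose just before it. camera_model takes no time and is no camera call.
- workorder.hand_in(): hands the job in; it is judged then, once.
The state is a dict: "clock": time; "joint_pos": joint angles; "joint_velocities": joint speeds; "tau": joint torques, N m; "position": TCP position; "ee_rot": TCP orientation; "ft_force": force on the tool from outside, world axes, zero at the start; "torque": the same for the moment, N m; "grip_width": opening from 0.0 (shut) to 1.0 (fully open); "grasp_force": force on a finger pad.
Only numpy, scipy, OpenCV 4.12 (cv2) and the standard library are available. Lean on these libraries where they do the work, as an engineer would, in place of code of your own. Each camera call takes 0.05 s, during which the arm holds its last target. There are 200 camera calls.

## Working session

There is one attempt and no reset: what is moved stays moved. The work goes in short steps, Python scripts to look and compute and a tool call to move; the robot and the scene stay as the last step left them, time stands still between calls to the robot, and variables do not carry over. Pictures are saved under pics/ and viewed, at most 10 in all, crops included, and the job is handed in when it is done.

Besides the shell and the picture viewer there is one more tool, called after "Emit:" as name(argument=value, ...) on one line, values as JSON. jog_arm: Moves the arm, as the interface text tells. Its arguments: {"type":"object","properties":{"deltas":{"type":"array","items":{"type":"object","properties":{"gripper":{"type":"number"},"offset":{"type":"array","items":{"type":"number"}},"rotation":{"type":"array","items":{"type":"number"}}}}},"newtons":{"type":"number"}},"required":["deltas"]}

```bash
mkdir -p pics; python3 - <<'E'
from workcell import manip, imaging
import cv2, numpy as np
o=manip.get_obs(); print(o)
print(manip.finger_overhang)
a=[imaging.camera(n) for n in("side","top")]
for n,i in zip(("side","top"),a): cv2.imwrite(f"pics/{n}0.png",i)
for n in("side","top","wrist"): print(n,imaging.camera_model(n))
E
```

```text
{'clock': 0.0, 'joint_pos': array([ 1.19640045,  0.33285482, -0.06471758,  1.4609387 ,  0.0216055 ,
        1.34989055, -0.08851564]), 'joint_velocities': array([ 1.97908188e-03, -1.04505439e-03, -5.84383585e-04, -5.88743093e-05,
       -1.40794694e-03,  2.89277031e-04, -1.23642701e-03]), 'tau': array([-9.72427370e-04, -6.25444579e+01,  4.85888659e-02, -3.91603732e+01,
        1.61546742e-02,  1.00421111e-02, -1.69531514e-06]), 'position': array([ 0.21524651, -0.58638648,  0.24152786]), 'ee_rot': array([ 9.84567541e-01,  1.75003628e-01, -1.53717112e-04, -6.80640281e-04]), 'ft_force': array([ 0.18830242, -0.06518231, -0.20815446]), 'torque': array([-0.01904465,  0.00617227, -0.01059863]), 'grasp_force': 0.0, 'grip_width': 0.9997217979601006}
0.011
side {'camera_matrix': array([[408.23388222,   0.        , 258.69695903],
       [  0.        , 408.23388222, 184.46017245],
       [  0.        ,   0.        ,   1.        ]]), 'world_to_cam': array([[-0.96630367, -0.25740111,  0.00137078,  0.52795863],
       [ 0.16240029, -0.60551426,  0.77908833, -0.1496354 ],
       [-0.19970818,  0.753
[... 368 characters left out ...]
99, -0.02401565,  0.08708937, -0.56331823],
       [-0.08651661,  0.02393951,  0.99596274, -1.14408837],
       [ 0.        ,  0.        ,  0.        ,  1.        ]])}
wrist {'camera_matrix': array([[307.01939693,   0.        , 260.32599761],
       [  0.        , 307.01939693, 188.26241572],
       [  0.        ,   0.        ,   1.        ]]), 'hand_eye': array([[-6.17250580e-04,  9.58496714e-01,  2.85102907e-01,
         7.25014663e-02],
       [ 9.99999070e-01,  2.44860346e-04,  1.34180382e-03,
        -9.20586380e-04],
       [ 1.21630415e-03,  2.85103470e-01, -9.58495974e-01,
        -1.32057406e-01],
       [ 0.00000000e+00,  0.00000000e+00,  0.00000000e+00,
         1.00000000e+00]])}
```

View pics/top0.png

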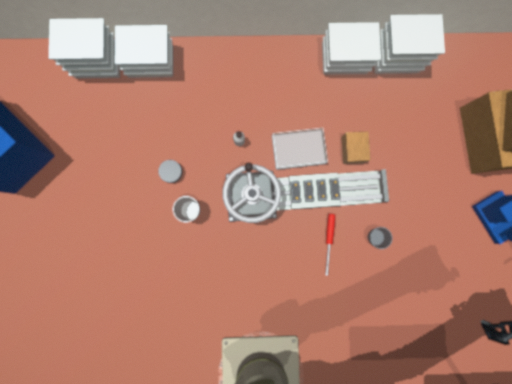

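View pics/side0.png

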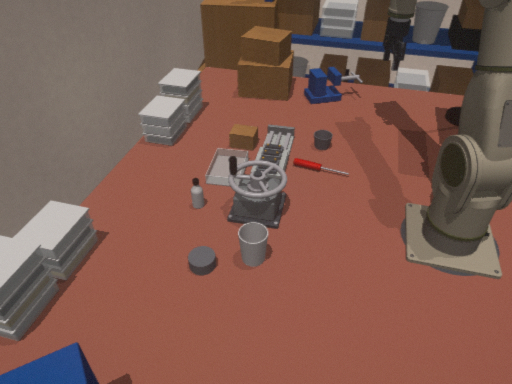

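The top view shows the hub at about (252,193) and the handle at about (248,168). The rail leads right, which is -y, and the cup at (187,209) is the nearest bystander. In the side view the handle is at about (233,165). Next I'll fit the position of the wheel.

```bash
cat > h.py <<'E'
import numpy as np, cv2
from workcell import imaging
def proj(n,P):
    m=imaging.camera_model(n); P=np.atleast_2d(P); c=P@m['world_to_cam'][:3,:3].T+m['world_to_cam'][:3,3]
    p=np.c_[c[:,0],-c[:,1],-c[:,2]]@m['camera_matrix'].T; return p[:,:2]/p[:,2:]
def back(n,uv,z):
    m=imaging.camera_model(n); R=m['world_to_cam'][:3,:3]; t=m['world_to_cam'][:3,3]
    d=np.linalg.inv(m['camera_matrix'])@np.array([*uv,1.]); d=R.T@(d*[1,-1,-1]); o=-R.T@t
    return o+d*(z-o[2])/d[2]
def ring(c,r,z): 
    a=np.linspace(0,2*np.pi,73); return np.c_[c[0]+r*np.cos(a),c[1]+r*np.sin(a),0*a+z]
def dark(n,box,thr=60):
    i=cv2.imread(f'pics/{n}.png'); x0,y0,x1,y1=box; g=i[y0:y1,x0:x1].max(2)<thr
    v,u=np.nonzero(g); return u.mean()+x0,v.mean()+y0,len(u)
E
python3 - <<'E'
from h import *
c=back('top',(252,193),.134); cs=back('side',(258,174),.134); print(c,cs)
print('handle',dark('top0',(240,158,258,178)),dark('side0',(226,150,240,176)))
u=dark('top0',(240,158,258,178)); print(back('top',u[:2],.165)); u=dark('side0',(226,150,240,176)); print(back('side',u[:2],.153))
i=cv2.imread('pics/top0.png'); s=5;x0,y0=210,145
j=cv2.resize(i[y0:y0+90,x0:x0+100],None,fx=s,fy=s,interpolation=cv2.INTER_CUBIC)
for r,z in((.084,.123),(.022,.134)):
    p=(proj('top',ring(c,r,z))+.5-[x0,y0])*s; cv2.polylines(j,[p.astype(int)],True,(0,255,0),1)
cs=c
k=cv2.imread('pics/side0.png'); a,b=205,140
k=cv2.resize(k[b:b+90,a:a+100],None,fx=s,fy=s,interpolation=cv2.INTER_CUBIC)
k2=k
for r,z in((.084,.123),(.022,.134)):
    p=(proj('side',ring(cs,r,z))+.5-[a,b])*s; cv2.polylines(k,[p.astype(int)],True,(0,255,0),1)
cv2.imwrite('pics/crop0.png',cv2.resize(np.hstack([j,k]),(800,360)))
E
```

```text
[0.54244905 0.01460505 0.134     ] [0.54260145 0.0224409  0.134     ]
handle (np.float64(nan), np.float64(nan), 0) (np.float64(232.74757281553397), np.float64(165.33009708737865), 103)
[nan nan nan]
[0.61479619 0.02617693 0.153     ]h.py:14: RuntimeWarning: Mean of empty slice.
  v,u=np.nonzero(g); return u.mean()+x0,v.mean()+y0,len(u)
  ret = ret.dtype.type(ret / rcount)
```

View pics/crop0.png

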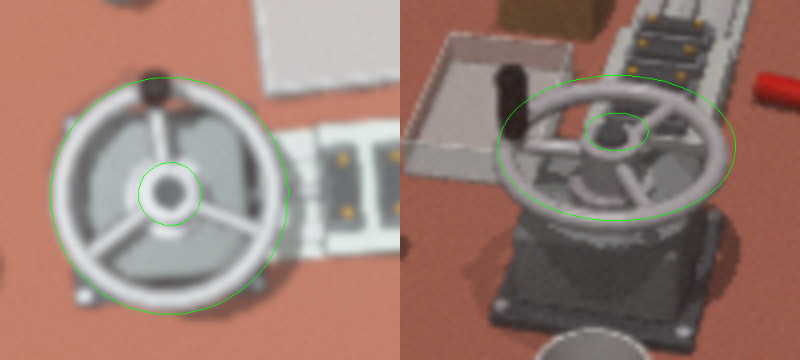

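The overlay of the top-view fit on the rim is within about 2 mm. Corrected, the wheel centre is about (0.543, 0.017) and the handle about (0.614, 0.025), so the radius is 71 mm, which agrees with the stated 70 mm. I'll move to the handle's +y side, staying high, with the gripper shut.

Emit:
jog_arm(deltas=[{"gripper":0,"offset":[0,0,0],"rotation":[0,0,5.05]},{"gripper":0,"offset":[0,0,0],"rotation":[0,0,5.05]},{"gripper":0,"offset":[0,0,0],"rotation":[0,0,5.05]},{"gripper":0,"offset":[0,0,0],"rotation":[0,0,5.05]},{"gripper":0,"offset":[0.025,-0.041,0],"rotation":[0,0,0]},{"gripper":0,"offset":[0.025,-0.041,0],"rotation":[0,0,0]},{"gripper":0,"offset":[0.025,-0.041,0],"rotation":[0,0,0]},{"gripper":0,"offset":[0.025,-0.041,0],"rotation":[0,0,0]},{"gripper":0,"offset":[0.025,-0.041,0],"rotation":[0,0,0]},{"gripper":0,"offset":[0.025,-0.041,0],"rotation":[0,0,0]},{"gripper":0,"offset":[0.025,-0.041,0],"rotation":[0,0,0]},{"gripper":0,"offset":[0.025,-0.041,0],"rotation":[0,0,0]},{"gripper":0,"offset":[0.025,-0.041,0],"rotation":[0,0,0]},{"gripper":0,"offset":[0.025,-0.041,0],"rotation":[0,0,0]},{"gripper":0,"offset":[0.025,-0.041,0],"rotation":[0,0,0]},{"gripper":0,"offset":[0.025,-0.041,0],"rotation":[0,0,0]},{"gripper":0,"offset":[0.025,-0.041,0],"rotation":[0,0,0]},{"gripper":0,"offset":[0.025,-0.041,0],"rotation":[0,0,0]},{"gripper":0,"offset":[0.025,-0.041,0],"rotation":[0,0,0]},{"gripper":0,"offset":[0.025,-0.041,0],"rotation":[0,0,0]}])

```text
clock: 2.1
position: [0.6165, 0.0704, 0.242]
ee_rot: [1.0, -0.001, -0.0, 0.0]
ft_force: [1.7, -0.2, -0.2]
grip_width: -0.001
grasp_force: 0.0
```

```bash
cat >> h.py <<'E'
from scipy.spatial.transform import Rotation as Rt
def wcam(o):
    m=imaging.camera_model('wrist'); T=np.eye(4); T[:3,:3]=Rt.from_quat(o['ee_rot']).as_matrix(); T[:3,3]=o['position']
    return m['camera_matrix'],T@m['hand_eye']
def wproj(o,P):
    K,T=wcam(o); c=(np.atleast_2d(P)-T[:3,3])@T[:3,:3]; p=np.c_[c[:,0],-c[:,1],-c[:,2]]@K.T; return p[:,:2]/p[:,2:]
E
python3 - <<'E'
from h import *
from workcell import manip
import pickle
o=manip.get_obs(); i=imaging.camera('wrist'); cv2.imwrite('pics/w1.png',i); pickle.dump(o,open('o1.pkl','wb'))
c=(.543,.017)
for P in (ring(c,.084,.123),ring(c,.022,.134),ring((.613,.025),.011,.180)):
    cv2.polylines(i,[(wproj(o,P)+.5).astype(int)],True,(0,255,0),1)
cv2.imwrite('pics/w1o.png',i)
E
```

```text
(no output)
```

View pics/w1o.png

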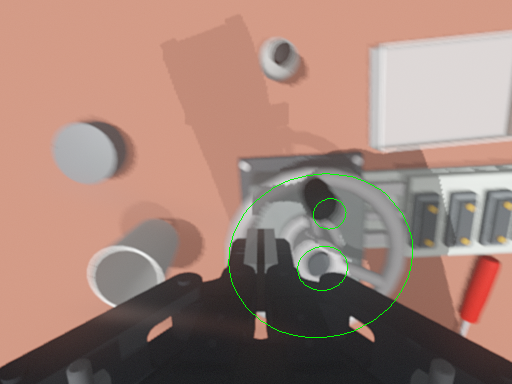

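The hub and handle-top overlays agree to about 3 px (~2 mm). I'll descend on the +y side of the handle and creep towards it.

Emit:
jog_arm(deltas=[{"gripper":0,"offset":[-0.001,0,0.018],"rotation":[0,0,0]},{"gripper":0,"offset":[-0.001,0,0.018],"rotation":[0,0,0]},{"gripper":0,"offset":[-0.001,0,0.018],"rotation":[0,0,0]},{"gripper":0,"offset":[0,0,0.018],"rotation":[0,0,0]},{"gripper":0,"offset":[0,0,0.018],"rotation":[0,0,0]},{"gripper":0,"offset":[0,0.004,0],"rotation":[0,0,0]},{"gripper":0,"offset":[0,0.004,0],"rotation":[0,0,0]},{"gripper":0,"offset":[0,0.003,0],"rotation":[0,0,0]},{"gripper":0,"offset":[0,0.002,0],"rotation":[0,0,0]},{"gripper":0,"offset":[0,0,0],"rotation":[0,0,0]}])

```text
clock: 3.15
position: [0.6133, 0.0554, 0.1531]
ee_rot: [1.0, -0.001, 0.001, 0.0]
ft_force: [0.2, -0.6, 0.3]
grip_width: -0.004
grasp_force: 0.0
```

```bash
python3 -c "
from workcell import manip
o=manip.get_obs();print(o['position'],o['ft_force'])"
```

```text
[0.61325009 0.05543807 0.15305288] [ 0.23200021 -0.64427663  0.29964668]
```

Emit:
jog_arm(deltas=[{"gripper":0,"offset":[0,0.001,0],"rotation":[0,0,0]},{"gripper":0,"offset":[0,0.001,0],"rotation":[0,0,0]},{"gripper":0,"offset":[0,0,0],"rotation":[0,0,0]}])

```text
clock: 3.45
position: [0.6129, 0.0539, 0.1523]
ee_rot: [1.0, -0.0, 0.0, 0.0]
ft_force: [0.2, -0.3, 0.2]
grip_width: -0.003
grasp_force: 0.0
```

Emit:
jog_arm(deltas=[{"gripper":0,"offset":[0,0.001,0],"rotation":[0,0,0]},{"gripper":0,"offset":[0,0,0],"rotation":[0,0,0]}])

```text
clock: 3.65
position: [0.6129, 0.0529, 0.1523]
ee_rot: [1.0, -0.0, 0.0, 0.0]
ft_force: [-1.1, 0.4, 0.5]
grip_width: 0.002
grasp_force: 0.0
```

Emit:
jog_arm(deltas=[{"gripper":0,"offset":[0,0.001,0],"rotation":[0,0,0]},{"gripper":0,"offset":[0,0,0],"rotation":[0,0,0]}])

```text
clock: 3.85
position: [0.6129, 0.0518, 0.1523]
ee_rot: [1.0, -0.0, -0.0, 0.0]
ft_force: [-0.6, 0.3, 0.5]
grip_width: 0.003
grasp_force: 0.0
```

Emit:
jog_arm(deltas=[{"gripper":0,"offset":[0,0.001,0],"rotation":[0,0,0]},{"gripper":0,"offset":[0,0,0],"rotation":[0,0,0]}])

```text
clock: 4.05
position: [0.6129, 0.0508, 0.1523]
ee_rot: [1.0, -0.0, 0.0, 0.0]
ft_force: [0.0, -0.3, -0.6]
grip_width: -0.001
grasp_force: 0.0
```

Emit:
jog_arm(deltas=[{"gripper":0,"offset":[0,0.001,0],"rotation":[0,0,0]},{"gripper":0,"offset":[0,0,0],"rotation":[0,0,0]}])

```text
clock: 4.25
position: [0.6129, 0.0499, 0.1523]
ee_rot: [1.0, -0.0, 0.0, 0.0]
ft_force: [-0.3, 0.4, 0.6]
grip_width: -0.0
grasp_force: 0.1
```

Emit:
jog_arm(deltas=[{"gripper":0,"offset":[0,0.001,0],"rotation":[0,0,0]},{"gripper":0,"offset":[0,0,0],"rotation":[0,0,0]}])

```text
clock: 4.45
position: [0.6128, 0.0496, 0.1523]
ee_rot: [1.0, -0.0, 0.0, -0.0]
ft_force: [-0.8, 2.0, 1.1]
grip_width: 0.002
grasp_force: 1.2
```

Emit:
jog_arm(deltas=[{"gripper":0,"offset":[0,0.001,0],"rotation":[0,0,0]},{"gripper":0,"offset":[0,0,0],"rotation":[0,0,0]}])

```text
clock: 4.65
position: [0.6128, 0.0486, 0.1524]
ee_rot: [1.0, -0.0, 0.0, -0.0]
ft_force: [0.2, 3.4, -0.9]
grip_width: -0.003
grasp_force: 2.2
```

Emit:
jog_arm(deltas=[{"gripper":0,"offset":[0,0.001,0],"rotation":[0,0,0]},{"gripper":0,"offset":[0,0,0],"rotation":[0,0,0]}])

```text
clock: 4.85
position: [0.6129, 0.0471, 0.1524]
ee_rot: [1.0, -0.0, 0.0, -0.0]
ft_force: [-0.7, 5.1, -0.3]
grip_width: -0.0
grasp_force: 2.2
```

The fingers first touch the handle at a TCP y of about 0.0497 and the wheel gives way at about 4 N, at y ≈ 0.0487. With the tool orientation held constant, the same contact pose marks the finish. Next I'll plan the circle.

```bash
cat > plan.py <<'E'
import sys, numpy as np
from workcell import manip
c=np.array([.543,.017]); R,rho,a,b=.070,.011,.011,.0142
def D(t):   # ray exit of rounded rectangle
    s=np.linspace(0,.05,5001)[:,None]*t; q=np.maximum(abs(s)-[a,b],0); return .05*np.sum(np.hypot(*q.T)<rho)/5001
def tool(deg):
    f=np.radians(deg); t=np.array([np.sin(f),-np.cos(f)]); return c+R*np.array([np.cos(f),np.sin(f)])-t*D(t)
if __name__=="__main__":
    f0,step,n=map(float,sys.argv[1:4]); o=manip.get_obs(); p=o['position'][:2]; print(p,o['position'][2],o['ft_force'].round(1))
    P=np.array([p]+[tool(f0-step*k) for k in range(1,int(n)+1)]); print('start plan',tool(f0))
    d=np.diff(np.round((P-p)*2000),axis=0)/2000
    print([[round(float(x),4),round(float(-y),4)] for x,y in d])
E
python3 plan.py 4 3 20
```

```text
[0.61290886 0.04710681] 0.1523517709164628 [-0.7  5.1 -0.3]
start plan [0.61106709 0.04708636]
[[-0.0005, 0.0035], [0.0015, 0.004], [0.001, 0.0035], [0.001, 0.0035], [0.0005, 0.004], [0.001, 0.0035], [0.0, 0.0035], [0.0005, 0.0035], [0.0, 0.0035], [0.0005, 0.003], [-0.0005, 0.0035], [-0.0005, 0.004], [-0.0005, 0.0035], [-0.001, 0.004], [-0.001, 0.0035], [-0.0015, 0.004], [-0.002, 0.004], [-0.002, 0.004], [-0.0025, 0.0035], [-0.003, 0.004]]
```

Emit:
jog_arm(deltas=[{"gripper":0,"offset":[-0.0005,0.0035,0],"rotation":[0,0,0]},{"gripper":0,"offset":[0.0015,0.004,0],"rotation":[0,0,0]},{"gripper":0,"offset":[0.001,0.0035,0],"rotation":[0,0,0]},{"gripper":0,"offset":[0.001,0.0035,0],"rotation":[0,0,0]},{"gripper":0,"offset":[0.0005,0.004,0],"rotation":[0,0,0]},{"gripper":0,"offset":[0.001,0.0035,0],"rotation":[0,0,0]},{"gripper":0,"offset":[0,0.0035,0],"rotation":[0,0,0]},{"gripper":0,"offset":[0.0005,0.0035,0],"rotation":[0,0,0]},{"gripper":0,"offset":[0,0.0035,0],"rotation":[0,0,0]},{"gripper":0,"offset":[0.0005,0.003,0],"rotation":[0,0,0]}])

```text
clock: 5.85
position: [0.6185, 0.0112, 0.1523]
ee_rot: [1.0, -0.0, 0.0, 0.0]
ft_force: [1.5, 4.6, -0.7]
grip_width: -0.002
grasp_force: 2.4
```

```bash
python3 plan.py -26 3 20
```

```text
[0.61851511 0.01116454] 0.15234862230854648 [ 1.5  4.6 -0.7]
start plan [0.61816999 0.01143928]
[[-0.0005, 0.0035], [-0.0005, 0.0035], [-0.0005, 0.0035], [-0.001, 0.004], [-0.001, 0.004], [-0.0015, 0.0035], [-0.002, 0.004], [-0.002, 0.004], [-0.0025, 0.0035], [-0.003, 0.004], [-0.003, 0.0035], [-0.003, 0.0035], [-0.0035, 0.003], [-0.0035, 0.0025], [-0.003, 0.003], [-0.0035, 0.002], [-0.004, 0.0025], [-0.0035, 0.0015], [-0.0035, 0.002], [-0.0035, 0.0015]]
```

The arm tracks well and the push force is about 5 N. I'll carry on.

Emit:
jog_arm(deltas=[{"gripper":0,"offset":[-0.0005,0.0035,0],"rotation":[0,0,0]},{"gripper":0,"offset":[-0.0005,0.0035,0],"rotation":[0,0,0]},{"gripper":0,"offset":[-0.0005,0.0035,0],"rotation":[0,0,0]},{"gripper":0,"offset":[-0.001,0.004,0],"rotation":[0,0,0]},{"gripper":0,"offset":[-0.001,0.004,0],"rotation":[0,0,0]},{"gripper":0,"offset":[-0.0015,0.0035,0],"rotation":[0,0,0]},{"gripper":0,"offset":[-0.002,0.004,0],"rotation":[0,0,0]},{"gripper":0,"offset":[-0.002,0.004,0],"rotation":[0,0,0]},{"gripper":0,"offset":[-0.0025,0.0035,0],"rotation":[0,0,0]},{"gripper":0,"offset":[-0.003,0.004,0],"rotation":[0,0,0]},{"gripper":0,"offset":[-0.003,0.0035,0],"rotation":[0,0,0]},{"gripper":0,"offset":[-0.003,0.0035,0],"rotation":[0,0,0]},{"gripper":0,"offset":[-0.0035,0.003,0],"rotation":[0,0,0]},{"gripper":0,"offset":[-0.0035,0.0025,0],"rotation":[0,0,0]},{"gripper":0,"offset":[-0.003,0.003,0],"rotation":[0,0,0]},{"gripper":0,"offset":[-0.0035,0.002,0],"rotation":[0,0,0]},{"gripper":0,"offset":[-0.004,0.0025,0],"rotation":[0,0,0]},{"gripper":0,"offset":[-0.0035,0.0015,0],"rotation":[0,0,0]},{"gripper":0,"offset":[-0.0035,0.002,0],"rotation":[0,0,0]},{"gripper":0,"offset":[-0.0035,0.0015,0],"rotation":[0,0,0]}])

```text
clock: 7.85
position: [0.5696, -0.0515, 0.1524]
ee_rot: [1.0, -0.001, 0.0, 0.0]
ft_force: [5.2, 0.7, -0.8]
grip_width: 0.001
grasp_force: 2.4
```

```bash
python3 plan.py -86 3 20; python3 - <<'E'
from h import *
from workcell import manip
o=manip.get_obs(); i=imaging.camera('wrist')
from plan import c
f=np.radians(-86)
for P in (ring(c,.084,.123),ring(c,.022,.134),ring(c+.07*np.array([np.cos(f),np.sin(f)]),.011,.180)):
    cv2.polylines(i,[(wproj(o,P)+.5).astype(int)],True,(0,255,0),1)
cv2.imwrite('pics/w2o.png',i)
E
```

```text
[ 0.56962504 -0.05146005] 0.15243599986614334 [ 5.2  0.7 -0.8]
start plan [ 0.56988482 -0.05129096]
[[-0.0035, 0.001], [-0.0035, 0.0015], [-0.0035, 0.0005], [-0.004, 0.001], [-0.0035, 0.0005], [-0.0035, 0.0005], [-0.0035, -0.0], [-0.0035, 0.0005], [-0.0035, -0.0], [-0.0035, -0.0005], [-0.003, -0.0], [-0.003, -0.0005], [-0.0035, -0.0005], [-0.003, -0.0005], [-0.0035, -0.0005], [-0.0035, -0.0015], [-0.003, -0.001], [-0.0035, -0.002], [-0.0035, -0.0015], [-0.0035, -0.0025]]
```

View pics/w2o.png

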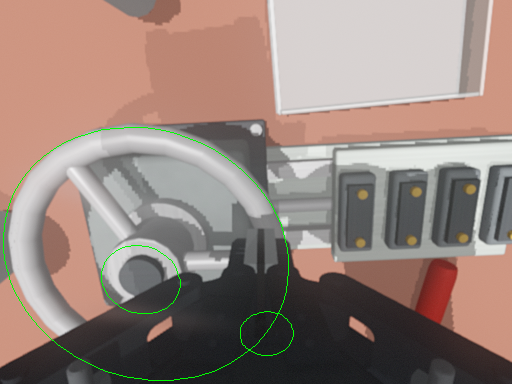

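The rim overlay fits. The spoke runs right from the hub (140,270) to the fingers at (262,250), so the handle sits just behind them. Continuing.

Emit:
jog_arm(deltas=[{"gripper":0,"offset":[-0.0035,0.001,0],"rotation":[0,0,0]},{"gripper":0,"offset":[-0.0035,0.0015,0],"rotation":[0,0,0]},{"gripper":0,"offset":[-0.0035,0.0005,0],"rotation":[0,0,0]},{"gripper":0,"offset":[-0.004,0.001,0],"rotation":[0,0,0]},{"gripper":0,"offset":[-0.0035,0.0005,0],"rotation":[0,0,0]},{"gripper":0,"offset":[-0.0035,0.0005,0],"rotation":[0,0,0]},{"gripper":0,"offset":[-0.0035,0,0],"rotation":[0,0,0]},{"gripper":0,"offset":[-0.0035,0.0005,0],"rotation":[0,0,0]},{"gripper":0,"offset":[-0.0035,0,0],"rotation":[0,0,0]},{"gripper":0,"offset":[-0.0035,-0.0005,0],"rotation":[0,0,0]},{"gripper":0,"offset":[-0.003,0,0],"rotation":[0,0,0]},{"gripper":0,"offset":[-0.003,-0.0005,0],"rotation":[0,0,0]},{"gripper":0,"offset":[-0.0035,-0.0005,0],"rotation":[0,0,0]},{"gripper":0,"offset":[-0.003,-0.0005,0],"rotation":[0,0,0]},{"gripper":0,"offset":[-0.0035,-0.0005,0],"rotation":[0,0,0]},{"gripper":0,"offset":[-0.0035,-0.0015,0],"rotation":[0,0,0]},{"gripper":0,"offset":[-0.003,-0.001,0],"rotation":[0,0,0]},{"gripper":0,"offset":[-0.0035,-0.002,0],"rotation":[0,0,0]},{"gripper":0,"offset":[-0.0035,-0.0015,0],"rotation":[0,0,0]},{"gripper":0,"offset":[-0.0035,-0.0025,0],"rotation":[0,0,0]}])

```text
clock: 9.9
position: [0.5008, -0.0457, 0.1522]
ee_rot: [1.0, -0.001, -0.0, 0.0]
ft_force: [2.7, -4.9, 0.8]
grip_width: -0.003
grasp_force: 2.5
```

```bash
python3 plan.py -146 3 20
```

```text
[ 0.50083424 -0.04567086] 0.15221630183719673 [ 2.7 -4.9  0.8]
start plan [ 0.50110804 -0.04607303]
[[-0.003, -0.002], [-0.0035, -0.003], [-0.003, -0.003], [-0.003, -0.0035], [-0.003, -0.003], [-0.0025, -0.0035], [-0.002, -0.0035], [-0.0025, -0.004], [-0.0015, -0.0035], [-0.002, -0.0035], [-0.0015, -0.0035], [-0.001, -0.004], [-0.0015, -0.0035], [-0.0005, -0.0035], [-0.001, -0.004], [-0.0005, -0.0035], [-0.0005, -0.0035], [-0.0005, -0.0035], [0.0, -0.0035], [0.0, -0.003]]
```

Emit:
jog_arm(deltas=[{"gripper":0,"offset":[-0.003,-0.002,0],"rotation":[0,0,0]},{"gripper":0,"offset":[-0.0035,-0.003,0],"rotation":[0,0,0]},{"gripper":0,"offset":[-0.003,-0.003,0],"rotation":[0,0,0]},{"gripper":0,"offset":[-0.003,-0.0035,0],"rotation":[0,0,0]},{"gripper":0,"offset":[-0.003,-0.003,0],"rotation":[0,0,0]},{"gripper":0,"offset":[-0.0025,-0.0035,0],"rotation":[0,0,0]},{"gripper":0,"offset":[-0.002,-0.0035,0],"rotation":[0,0,0]},{"gripper":0,"offset":[-0.0025,-0.004,0],"rotation":[0,0,0]},{"gripper":0,"offset":[-0.0015,-0.0035,0],"rotation":[0,0,0]},{"gripper":0,"offset":[-0.002,-0.0035,0],"rotation":[0,0,0]},{"gripper":0,"offset":[-0.0015,-0.0035,0],"rotation":[0,0,0]},{"gripper":0,"offset":[-0.001,-0.004,0],"rotation":[0,0,0]},{"gripper":0,"offset":[-0.0015,-0.0035,0],"rotation":[0,0,0]},{"gripper":0,"offset":[-0.0005,-0.0035,0],"rotation":[0,0,0]},{"gripper":0,"offset":[-0.001,-0.004,0],"rotation":[0,0,0]},{"gripper":0,"offset":[-0.0005,-0.0035,0],"rotation":[0,0,0]},{"gripper":0,"offset":[-0.0005,-0.0035,0],"rotation":[0,0,0]},{"gripper":0,"offset":[-0.0005,-0.0035,0],"rotation":[0,0,0]},{"gripper":0,"offset":[0,-0.0035,0],"rotation":[0,0,0]},{"gripper":0,"offset":[0,-0.003,0],"rotation":[0,0,0]}])

```text
clock: 11.9
position: [0.4681, 0.023, 0.1522]
ee_rot: [1.0, -0.0, -0.0, -0.0]
ft_force: [-3.7, -4.4, -0.5]
grip_width: 0.0
grasp_force: 2.3
```

```bash
python3 plan.py -206 3 20
```

```text
[0.46805911 0.02301459] 0.15217579624802424 [-3.7 -4.4 -0.5]
start plan [0.46783001 0.02256072]
[[-0.0, -0.003], [0.0005, -0.0035], [0.0005, -0.004], [0.001, -0.004], [0.001, -0.0035], [0.0015, -0.004], [0.002, -0.004], [0.002, -0.0035], [0.0025, -0.004], [0.003, -0.0035], [0.003, -0.004], [0.003, -0.003], [0.0035, -0.003], [0.003, -0.003], [0.0035, -0.0025], [0.0035, -0.0025], [0.0035, -0.002], [0.004, -0.002], [0.0035, -0.002], [0.0035, -0.0015]]
```

Emit:
jog_arm(deltas=[{"gripper":0,"offset":[0,-0.003,0],"rotation":[0,0,0]},{"gripper":0,"offset":[0.0005,-0.0035,0],"rotation":[0,0,0]},{"gripper":0,"offset":[0.0005,-0.004,0],"rotation":[0,0,0]},{"gripper":0,"offset":[0.001,-0.004,0],"rotation":[0,0,0]},{"gripper":0,"offset":[0.001,-0.0035,0],"rotation":[0,0,0]},{"gripper":0,"offset":[0.0015,-0.004,0],"rotation":[0,0,0]},{"gripper":0,"offset":[0.002,-0.004,0],"rotation":[0,0,0]},{"gripper":0,"offset":[0.002,-0.0035,0],"rotation":[0,0,0]},{"gripper":0,"offset":[0.0025,-0.004,0],"rotation":[0,0,0]},{"gripper":0,"offset":[0.003,-0.0035,0],"rotation":[0,0,0]},{"gripper":0,"offset":[0.003,-0.004,0],"rotation":[0,0,0]},{"gripper":0,"offset":[0.003,-0.003,0],"rotation":[0,0,0]},{"gripper":0,"offset":[0.0035,-0.003,0],"rotation":[0,0,0]},{"gripper":0,"offset":[0.003,-0.003,0],"rotation":[0,0,0]},{"gripper":0,"offset":[0.0035,-0.0025,0],"rotation":[0,0,0]},{"gripper":0,"offset":[0.0035,-0.0025,0],"rotation":[0,0,0]},{"gripper":0,"offset":[0.0035,-0.002,0],"rotation":[0,0,0]},{"gripper":0,"offset":[0.004,-0.002,0],"rotation":[0,0,0]},{"gripper":0,"offset":[0.0035,-0.002,0],"rotation":[0,0,0]},{"gripper":0,"offset":[0.0035,-0.0015,0],"rotation":[0,0,0]}])

```text
clock: 13.9
position: [0.5166, 0.0853, 0.1522]
ee_rot: [1.0, -0.0, -0.0, -0.0]
ft_force: [-4.7, 0.0, -2.1]
grip_width: 0.002
grasp_force: 2.4
```

```bash
python3 plan.py -266 3 20
```

```text
[0.51659506 0.08533982] 0.15222329463626535 [-4.7  0.  -2.1]
start plan [0.51611518 0.08529096]
[[0.003, -0.0015], [0.004, -0.001], [0.0035, -0.001], [0.0035, -0.0005], [0.004, -0.0005], [0.0035, -0.0005], [0.0035, -0.0005], [0.0035, -0.0], [0.0035, -0.0], [0.003, -0.0], [0.0035, 0.0005], [0.003, -0.0], [0.003, 0.0005], [0.0035, 0.001], [0.003, 0.0005], [0.0035, 0.001], [0.0035, 0.0015], [0.0035, 0.0015], [0.0035, 0.002], [0.0035, 0.0025]]
```

Emit:
jog_arm(deltas=[{"gripper":0,"offset":[0.003,-0.0015,0],"rotation":[0,0,0]},{"gripper":0,"offset":[0.004,-0.001,0],"rotation":[0,0,0]},{"gripper":0,"offset":[0.0035,-0.001,0],"rotation":[0,0,0]},{"gripper":0,"offset":[0.0035,-0.0005,0],"rotation":[0,0,0]},{"gripper":0,"offset":[0.004,-0.0005,0],"rotation":[0,0,0]},{"gripper":0,"offset":[0.0035,-0.0005,0],"rotation":[0,0,0]},{"gripper":0,"offset":[0.0035,-0.0005,0],"rotation":[0,0,0]},{"gripper":0,"offset":[0.0035,0,0],"rotation":[0,0,0]},{"gripper":0,"offset":[0.0035,0,0],"rotation":[0,0,0]},{"gripper":0,"offset":[0.003,0,0],"rotation":[0,0,0]},{"gripper":0,"offset":[0.0035,0.0005,0],"rotation":[0,0,0]},{"gripper":0,"offset":[0.003,0,0],"rotation":[0,0,0]},{"gripper":0,"offset":[0.003,0.0005,0],"rotation":[0,0,0]},{"gripper":0,"offset":[0.0035,0.001,0],"rotation":[0,0,0]},{"gripper":0,"offset":[0.003,0.0005,0],"rotation":[0,0,0]},{"gripper":0,"offset":[0.0035,0.001,0],"rotation":[0,0,0]},{"gripper":0,"offset":[0.0035,0.0015,0],"rotation":[0,0,0]},{"gripper":0,"offset":[0.0035,0.0015,0],"rotation":[0,0,0]},{"gripper":0,"offset":[0.0035,0.002,0],"rotation":[0,0,0]},{"gripper":0,"offset":[0.0035,0.0025,0],"rotation":[0,0,0]}])

```text
clock: 15.9
position: [0.5852, 0.0794, 0.1524]
ee_rot: [1.0, -0.0, 0.0, 0.0]
ft_force: [-4.4, 3.0, -0.7]
grip_width: -0.001
grasp_force: 2.6
```

```bash
python3 plan.py -326 3 10; python3 -c "
from plan import tool
print([tool(x) for x in (6,6.5,7)])"
```

```text
[0.58520314 0.07941634] 0.15242386432320668 [-4.4  3.  -0.7]
start plan [0.58489196 0.08007303]
[[0.003, 0.002], [0.0035, 0.0025], [0.003, 0.003], [0.003, 0.0035], [0.003, 0.0035], [0.0025, 0.0035], [0.002, 0.0035], [0.0025, 0.0035], [0.0015, 0.0035], [0.002, 0.004]]
[array([0.60996831, 0.04951314]), array([0.60967864, 0.0501261 ]), array([0.60938459, 0.05072656])]
```

Emit:
jog_arm(deltas=[{"gripper":0,"offset":[0.003,0.002,0],"rotation":[0,0,0]},{"gripper":0,"offset":[0.0035,0.0025,0],"rotation":[0,0,0]},{"gripper":0,"offset":[0.003,0.003,0],"rotation":[0,0,0]},{"gripper":0,"offset":[0.003,0.0035,0],"rotation":[0,0,0]},{"gripper":0,"offset":[0.003,0.0035,0],"rotation":[0,0,0]},{"gripper":0,"offset":[0.003,0.0035,0],"rotation":[0,0,0]},{"gripper":0,"offset":[0.003,0.0035,0],"rotation":[0,0,0]},{"gripper":0,"offset":[0.003,0.003,0],"rotation":[0,0,0]},{"gripper":0,"offset":[0.0025,0.003,0],"rotation":[0,0,0]},{"gripper":0,"offset":[0.0005,0.0015,0],"rotation":[0,0,0]},{"gripper":0,"offset":[0,0,0],"rotation":[0,0,0]}])

```text
clock: 17.0
position: [0.6127, 0.0499, 0.1524]
ee_rot: [1.0, -0.001, 0.0, 0.0]
ft_force: [0.5, 2.1, -0.0]
grip_width: 0.001
grasp_force: 1.3
```

Emit:
jog_arm(deltas=[{"gripper":0,"offset":[0,0.0008,0],"rotation":[0,0,0]},{"gripper":0,"offset":[0,0,0],"rotation":[0,0,0]}])

```text
clock: 17.2
position: [0.6124, 0.0496, 0.1524]
ee_rot: [1.0, -0.0, 0.0, 0.0]
ft_force: [0.1, 4.1, -1.4]
grip_width: 0.002
grasp_force: 1.8
```

Emit:
jog_arm(deltas=[{"gripper":0,"offset":[0,0.0006,0],"rotation":[0,0,0]},{"gripper":0,"offset":[0,0,0],"rotation":[0,0,0]}])

```text
clock: 17.4
position: [0.6124, 0.0492, 0.1524]
ee_rot: [1.0, -0.0, 0.0, 0.0]
ft_force: [1.1, 4.0, -0.0]
grip_width: -0.003
grasp_force: 2.1
```

Matched. Now I'll back off in +y, rise to the earlier viewing pose, and compare with the first picture.

Emit:
jog_arm(deltas=[{"gripper":0,"offset":[0,-0.003,0],"rotation":[0,0,0]},{"gripper":0,"offset":[0,-0.006,0],"rotation":[0,0,0]},{"gripper":0,"offset":[0,-0.012,0],"rotation":[0,0,0]},{"gripper":0,"offset":[0.001,0,-0.018],"rotation":[0,0,0]},{"gripper":0,"offset":[0.001,0,-0.018],"rotation":[0,0,0]},{"gripper":0,"offset":[0.001,0,-0.018],"rotation":[0,0,0]},{"gripper":0,"offset":[0.001,0,-0.018],"rotation":[0,0,0]},{"gripper":0,"offset":[0,0,-0.018],"rotation":[0,0,0]},{"gripper":0,"offset":[0,0,0],"rotation":[0,0,0]},{"gripper":0,"offset":[0,0,0],"rotation":[0,0,0]}])

```text
clock: 18.4
position: [0.6163, 0.0706, 0.242]
ee_rot: [1.0, -0.0, 0.0, 0.0]
ft_force: [-0.5, -0.5, -0.4]
grip_width: 0.0
grasp_force: 0.0
```

```bash
python3 - <<'E'
from h import *
from workcell import manip
import pickle
o=manip.get_obs(); i=imaging.camera('wrist'); cv2.imwrite('pics/w3.png',i); t=imaging.camera('top'); cv2.imwrite('pics/top3.png',t)
o1=pickle.load(open('o1.pkl','rb')); w=cv2.imread('pics/w1.png')
print(o['position']-o1['position'],o['ee_rot']-o1['ee_rot'])
def reg(box,n):
    x0,y0,x1,y1=box; a=cv2.cvtColor(w,6)[y0:y1,x0:x1].astype('f4'); b=cv2.cvtColor(i,6)[y0:y1,x0:x1].astype('f4')
    print(n,cv2.phaseCorrelate(a,b,cv2.createHanningWindow(a.shape[::-1],cv2.CV_32F)))
reg((300,170,350,235),'handle'); reg((345,140,411,200),'fixture corner/rail');reg((230,140,280,190),'gearbox corner'); reg((370,40,500,150),'tray'); reg((400,180,512,260),'carriage')
cv2.imwrite('pics/cmp.png',cv2.resize(np.hstack([w[130:330,210:410],i[130:330,210:410]]),(800,400)))
E
```

```text
[-2.46715405e-04  1.93840045e-04  4.94303114e-05] [ 2.39214730e-07  5.37350533e-04  2.39117315e-04 -1.33944476e-05]
handle ((7.837142540855751, 4.293436426728487), 0.4409802990489536)
fixture corner/rail ((1.4352169459431536, 0.7160358228728931), 0.5451114644606908)
gearbox corner ((1.57230628681096, 0.5547067017266158), 0.7099522720336914)
tray ((2.0925138860846744, 0.5715262962439169), 0.5079235815707548)
carriage ((0.8677065165972095, 0.46170784726130165), 0.46861107150713605)
```

View pics/cmp.png

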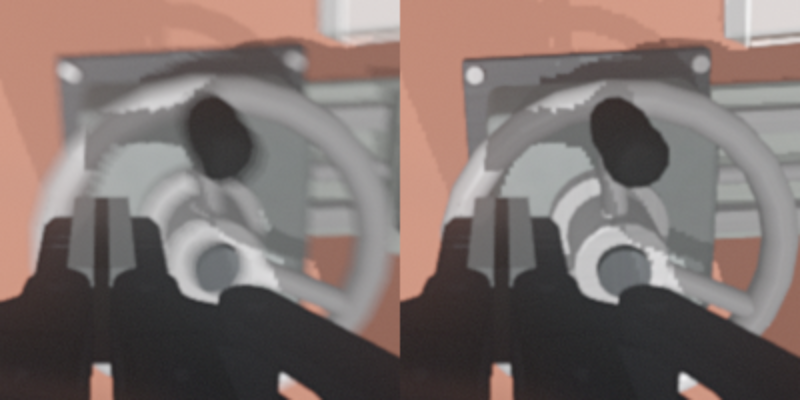

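View pics/top3.png

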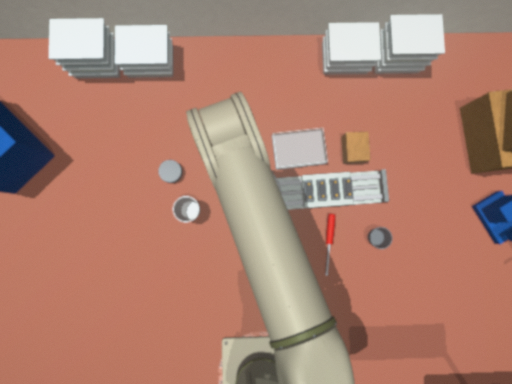

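The handle and its spoke are back near their starting place, and the carriage has moved one pitch to the right. The first wrist picture was motion-blurred, so I'll clear the arm and compare the static cameras.

Emit:
jog_arm(deltas=[{"gripper":0,"offset":[-0.025,0.041,0],"rotation":[0,0,0]},{"gripper":0,"offset":[-0.025,0.041,0],"rotation":[0,0,0]},{"gripper":0,"offset":[-0.025,0.041,0],"rotation":[0,0,0]},{"gripper":0,"offset":[-0.025,0.041,0],"rotation":[0,0,0]},{"gripper":0,"offset":[-0.025,0.041,0],"rotation":[0,0,0]},{"gripper":0,"offset":[-0.025,0.041,0],"rotation":[0,0,0]},{"gripper":0,"offset":[-0.025,0.041,0],"rotation":[0,0,0]},{"gripper":0,"offset":[-0.025,0.041,0],"rotation":[0,0,0]},{"gripper":0,"offset":[-0.025,0.041,0],"rotation":[0,0,0]},{"gripper":0,"offset":[-0.025,0.041,0],"rotation":[0,0,0]},{"gripper":0,"offset":[-0.025,0.041,0],"rotation":[0,0,0]},{"gripper":0,"offset":[-0.025,0.041,0],"rotation":[0,0,0]},{"gripper":0,"offset":[-0.025,0.041,0],"rotation":[0,0,0]},{"gripper":0,"offset":[-0.025,0.041,0],"rotation":[0,0,0]},{"gripper":0,"offset":[0,0,0],"rotation":[0,0,0]},{"gripper":0,"offset":[0,0,0],"rotation":[0,0,0]}])

```text
clock: 20.1
position: [0.2649, -0.504, 0.241]
ee_rot: [1.0, -0.002, -0.001, -0.001]
ft_force: [0.6, 0.7, 0.9]
grip_width: 0.001
grasp_force: 0.0
```

```bash
python3 - <<'E'
from h import *
from plan import c
im={}
for n,b in(('top',(238,156,262,182)),('side',(224,150,244,180))):
    i=imaging.camera(n); cv2.imwrite(f'pics/{n}4.png',i); x0,y0,x1,y1=b
    A=[cv2.cvtColor(x,6)[y0:y1,x0:x1].astype('f4') for x in(cv2.imread(f'pics/{n}0.png'),i)]
    print(n,'phase',cv2.phaseCorrelate(*A,cv2.createHanningWindow(A[0].shape[::-1],cv2.CV_32F)),'absdiff',abs(A[0]-A[1]).mean())
    for a in A:
        w=np.clip(110-a,0,None); v,u=np.mgrid[y0:y1,x0:x1]; print(' dark centroid',(w*u).sum()/w.sum(),(w*v).sum()/w.sum(),w.sum())
    f=np.radians([6,7]); H=[np.r_[c+.07*np.array([np.cos(k),np.sin(k)]),.165] for k in f]; print(' px per -1deg',proj(n,H[0])-proj(n,H[1]))
E
```

```text
top phase ((-0.1511860979457733, 0.573422594622528), 0.9697751395496321) absdiff 1.6554487
 dark centroid 249.58758029978586 168.05695931477516 2335.0
 dark centroid 249.76845784185232 168.086500655308 2289.0
 px per -1deg [[ 0.44246484 -0.06015032]]
side phase ((-0.18267482617875608, -0.12058249372598695), 1.079913025299708) absdiff 1.2730045
 dark centroid 233.39258401194306 164.54156648630834 45704.883
 dark centroid 233.38167188459107 164.53256519516455 45914.375
 px per -1deg [[ 0.08516129 -0.25337118]]
```

Both static cameras put the handle within about 0.4° of where it started, so I'm handing in.

```bash
python3 -c "
from workcell import workorder
print(workorder.hand_in())"
```

```text
the job is handed in; nothing more can be done
None
```

I pushed the hand wheel one full clockwise turn by its handle, which ended within about 0.4° of its start by the fixed cameras; the carriage moved on about one place (seen, not measured), and I handed the job in at about 20 s with the arm clear.

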